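# Seat a porous stone and counter-hold the pinch bolt

### The job

Set the round porous stone gently into the round seat of the split clamp so that it lies flat on the bottom (it is brittle: do not drop it), and let go of it. Then reach down into the narrow gap behind the channel's front flange, take the hidden bolt head firmly between the fingers on two opposite flats and hold it from turning, so that I can tighten the nut from the other side: finish still gripping the head, standing still, without having spun the bolt round. Leave the square stone, the tin, the blue cap and the spanner where they are.

Things in the scene. Friction and masses are not known exactly. Their poses are not given: they have to be found in the camera images.
- stone: round porous stone: sand-coloured disc 50 mm across, 14 mm thick, 60 g, lying flat on the bench. Origin at the centre of its underside, z up.
- clamp: split clamp, fixed to the bench. Origin at bench level under the centre of its round seat, z up, x along the pinch bolt from the hidden head to the nut (ahead of the robot, give or take 20 degrees). In its axes, in mm: aluminium block x -42 to 42, y -42 to 76, top z 60; slit on the +y side of the seat; grey base plate 8 thick, x -118 to 52, y -62 to 98.
- seat (a point): centre of the bottom of the round seat: a recess 53 mm across with a small chamfer, 6 mm deep, at z 54 mm in the clamp's axes; a seated stone stands 8 mm proud of the block.
- gap (a point): middle of the floor of the blue steel channel behind the block, open side up: at x -75, y 20, z 16 mm in the clamp's axes. Front flange x -50 to -42, rear flange x -108 to -100, both y -50 to 90, tops at z 60 (level with the block). The gap between them is 50 mm wide, open above and at both ends. At y -25 in it are two small fixed screws, 10 across, 3 high.
- pinch_bolt: level M16 bolt along the clamp's x; its hidden head lies in the channel's gap: hexagon of bright metal, 24 mm across flats, 27.7 across corners, 10 thick. Origin at the head's centre: x -63, y 54, z 40 mm in the clamp's axes, 20 mm below the flange tops; 8 mm of shank show between it and the front flange. x points to the nut; two flats face this body's +y and -y.
- nut (a point): centre of the loose brass-coloured nut, 24 mm across flats, at x 52, y 54, z 40 mm in the clamp's axes; thread end up to x 70. Nut and bolt turn together, easily (0.02 N m), but do not slide. At the start the bolt's y axis is within 0.2 rad of level, so that these two flats stand nearly upright.
- square_stone: square porous stone, 60 x 60 x 10 mm, sand-coloured, lying flat; origin at the centre of its underside. Bystander.
- tin: metal soil tin with lid, 60 mm across, 43 mm high, standing; origin at the centre of its underside. Bystander.
- cap: blue screw cap, 38 mm across, 16 mm high, lying flat; origin at the centre of its underside. Bystander.
- spanner: flat steel spanner 220 mm long, 38 mm wide at its jaw, 8 mm thick, lying on the bench beyond the clamp; origin at the middle of its underside, x along its length. Bystander.
Mind the look-alikes: they are no part of the job. Leave any brown look-alike of the clamp alone.

How it is judged:
On the way:
1. the round stone lies flat on the bottom of the seat, let go (horizontal distance between stone and seat below 0.003 m and z of stone in the frame of seat between -0.003 and 0.002 m and angle between stone's own z axis and vertical below 0.08 rad and contact force between the fingers and stone below 0.05 N), for 0.3 s.
At the end, for the whole second after the job is handed in: The stone lies flat at the bottom of its seat (within 3 mm of its centre, 2 mm in height, 0.08 rad of level), untouched; the fingers grip the bolt head with over 20 N in all, the grasp point within 20 mm of the head and 9 mm of the line of the bolt, and the bolt does not turn (under 0.05 rad/s) (all of step 1 and contact force between the fingers and pinch_bolt above 20 N and distance between the grasp point and pinch_bolt below 0.02 m and y of the grasp point in the frame of clamp between 0.045 and 0.063 m and angular speed of pinch_bolt below 0.05 rad/s); the arm keeps its last pose, push and grip.
It fails at once if the stone is dropped (falls free faster than 0.5 m/s, about 13 mm) (contact force between the fingers and stone below 0.01 N and linear speed of stone above 0.5 m/s).
It fails at once if the bolt is spun round (beyond 0.5 rad either way from two upright flats) (angle between pinch_bolt's own y axis and vertical below 1.07 rad or angle between pinch_bolt's own y axis and vertical above 2.07 rad).
It fails at once if the square stone, tin, cap or spanner is moved more than 15 mm (distance of any of square_stone, tin, cap, spanner from where it was at the start of the episode above 0.015 m).
It also fails if it takes over 42 s, if anything falls off the work surface, if the arm or the gripper's body presses on something with over 40 N, if the wrist force passes 120 N, or if a joint passes its speed limit or range.

### The arm

A 7-joint arm with a two-finger parallel gripper is mounted at the origin on the work surface. World frame = base frame: x ahead of the robot, y to its left, z up, the work surface at z = 0. Lengths are in m, angles in rad, forces in N, time in s.
With the tool pointing down it reaches from about 0.35 to 0.775 m from the base axis. Payload 3.1 kg.
Tool frame: the origin (TCP) lies between the finger pads; the fingertips stand 11 mm ahead of it and the grasp point (between the pads) lies 8 mm behind it; z points along the fingers, y is the line along which they close (so a half turn about z gives the same grasp; the last joint's range is limited). The gripper opens to 85 mm and grips with 20 to 120 N. Pads are 22 mm wide; open, the fingers measure 114 mm over their backs; the gripper's body (76 mm by 85 mm) begins 54 mm behind the grasp point. The pads swing forward as they close: fully open they stand 13 mm farther back than shut.
Start: joints at [-1.312, 0.311, 0.014, 1.512, -0.004, 1.319, -0.027], TCP at [0.163, 0.525, 0.242] pointing down, gripper open.
Joint ranges: [-2.7, 2.7], [-0.3, 1.91], [-1.27, 1.3], [0.12, 2.57], [-1.44, 4.58], [0.2, 2.03], [-3.05, 3.05]. Speed limits (rad/s): [2.79, 2.79, 3.14, 3.14, 3.14, 3.14, 3.14].

### API

Orientations are given as a rotation vector (axis times angle).
In Python, from plant import arm gives the robot as it stands. The module is installed in compiled form; this text tells all that it offers.
- The arm moves only by the tool send_rows, never from a script. Its argument "commands" is a list of rows, each a list of 3 entries, a list of its own where there are three numbers: the finger opening in cm, from 0 to 8.54, then the shift along the tool's x, y, z in normalised numbers (1 is 60 cm), then the turn, a rotation vector about the tool's x, y, z in shares of pi/2 rad (1.0 is pi/2 rad). In form: [[fingers, [x, y, z], [wx, wy, wz]], ...]. A call has 1 to 5 rows; each row is the pose to reach, as a shift and turn from the pose commanded when the call began, along the tool's axes at that moment; what a row does not reach only later rows make up. A row lasts 1/8 s, in which the tool goes at most 62.5 mm and 10.7 degrees, less where a joint would pass 70% of its speed; a pose out of reach is approached as far as the arm can. Shift and turn numbers lie between -1 and 1, and a call with a number outside is refused. A call with a gripper value outside its range is refused whole. The fingers move at their own pace and stop on an object; the grip force is fixed at half the most. Time passes only in rows, so rows that repeat a pose let the fingers close. It gives the time, the measured TCP pose, the force, the opening and the grip force at its end, in the units of the state.
- arm.sense(): the state, without advancing time (a new reading comes with each control period).
- arm.read_camera(name): name is "side" or "top" or "wrist"; returns the picture (384x512x3 uint8, red, green, blue); there is no depth.
- arm.get_calibration(name): a dict with "fx", "fy", "cx", "cy" (pixels), "D" ([k1, k2, p1, p2, k3] as OpenCV has them; the pictures are not rectified), "R" (3x3) and "t" (3): a world point X has camera coordinates R X + t. Camera axes: x right, y down, z forward; pixel columns grow to the right and rows downward; lengths in m; the calibration is good to about 2 mm. A picture is of the moment at which its call begins: read the wrist's pose just before it. get_calibration takes no time and is no camera call; for the wrist camera it gives the pose at the moment of the call.
- arm.hand_in(): hands the job in; it is judged then, once.
The state is a dict: "time_s": time; "joint_positions": joint angles; "qvel": joint speeds; "joint_torque": joint torques, N m; "position": TCP position; "orientation": TCP orientation; "wrist_force": force on the tool from outside, world axes, zero at the start; "moment": the same for the moment, N m; "grip_width": opening from 0.0 (shut) to 1.0 (fully open); "finger_force": force on a finger pad.
Only numpy, scipy, OpenCV 4.12 (cv2) and the standard library are available. Lean on these libraries where they do the work, as an engineer would, in place of code of your own. Each camera call takes 0.05 s, during which the arm holds its last target. There are 200 camera calls.

## Working session

There is one attempt and no reset: what is moved stays moved. The work goes in short steps, Python scripts to look and compute and a tool call to move; the robot and the scene stay as the last step left them, time stands still between calls to the robot, and variables do not carry over. Pictures are saved under pics/ and viewed, at most 10 in all, crops included, and the job is handed in when it is done.

Besides the shell and the picture viewer there is one more tool, called after ">>>" as name(argument=value, ...), one argument or row to a line, values as JSON. send_rows: Moves the arm, as the interface text tells. Its arguments: {"type":"object","properties":{"commands":{"type":"array","items":{"type":"array"}}},"required":["commands"]}

```bash
mkdir -p pics; cat > h.py <<'E'
import numpy as np, cv2
from plant import arm
from scipy.spatial.transform import Rotation as Rn
def snap(n,f):
    c=arm.get_calibration(n); im=arm.read_camera(n); cv2.imwrite('pics/'+f+'.png',im[:,:,::-1]); np.save('pics/'+f+'.npy',c,allow_pickle=True); return im
def cal(f): return np.load('pics/'+f+'.npy',allow_pickle=True).item()
def K(c): return np.array([[c['fx'],0,c['cx']],[0,c['fy'],c['cy']],[0,0,1.]])
def ray(c,p):
    u=cv2.undistortPoints(np.array([[p]],float),K(c),np.array(c['D'],float))[0,0]
    R=np.array(c['R']);t=np.array(c['t']).ravel(); return -R.T@t, R.T@np.array([u[0],u[1],1])
def atz(f,p,z):
    o,d=ray(cal(f),p); return o+d*(z-o[2])/d[2]
def tri(*fp):
    A=np.zeros((3,3));b=np.zeros(3);L=[]
    for f,p in fp:
        o,d=ray(cal(f),p); d=d/np.linalg.norm(d);P=np.eye(3)-np.outer(d,d);A+=P;b+=P@o;L.append((P,o))
    X=np.linalg.solve(A,b); return X,[np.linalg.norm(P@(X-o)) for P,o in L]
def proj(f,X):
    c=cal(f); R=np.array(c['R']);t=np.array(c['t']).ravel()
    return cv2.projectPoints(np.atleast_2d(np.array(X,float)),cv2.Rodrigues(R)[0],t,K(c),np.array(c['D'],float))[0][:,0]
E
python3 - <<'E'
from h import *
a=snap('top','top0');b=snap('side','side0')
for n in('top0','side0'):
    c=cal(n);print(n,c['fx'],np.round(-np.array(c['R']).T@np.array(c['t']).ravel(),3))
cv2.imwrite('pics/top0b.png',cv2.resize(a[:,:,::-1],(800,600)));cv2.imwrite('pics/side0b.png',cv2.resize(b[:,:,::-1],(800,600)))
s=arm.sense();print(s['time_s'],s['position'],s['orientation'],s['wrist_force'])
E
```

```text
top0 438.66939358634363 [ 0.415 -0.118  1.072]
side0 369.82725488506344 [ 0.137 -0.817  0.638]
0.1 [0.16276511 0.52470497 0.24132264] [-0.47062396 -3.10590677  0.00329792] [ 0.7711544   0.46373464 -0.39158906]
```

View pics/top0b.png

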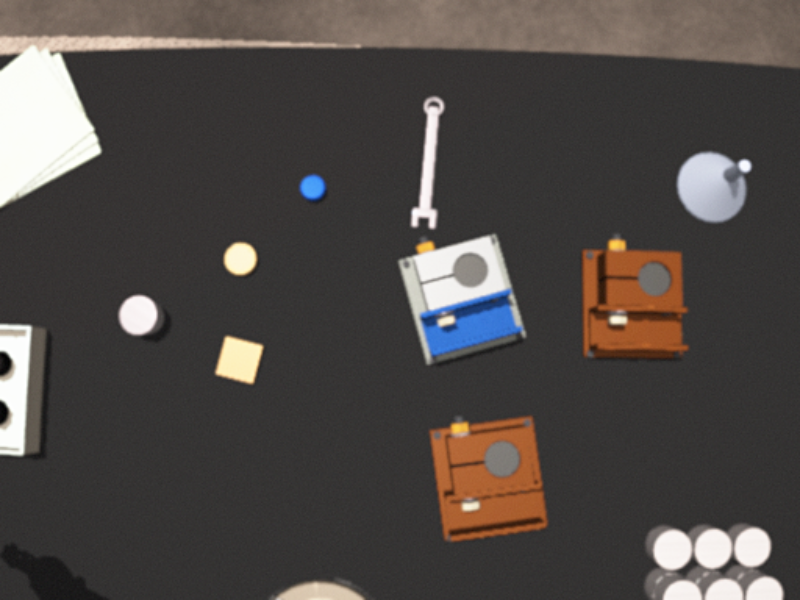

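View pics/side0b.png

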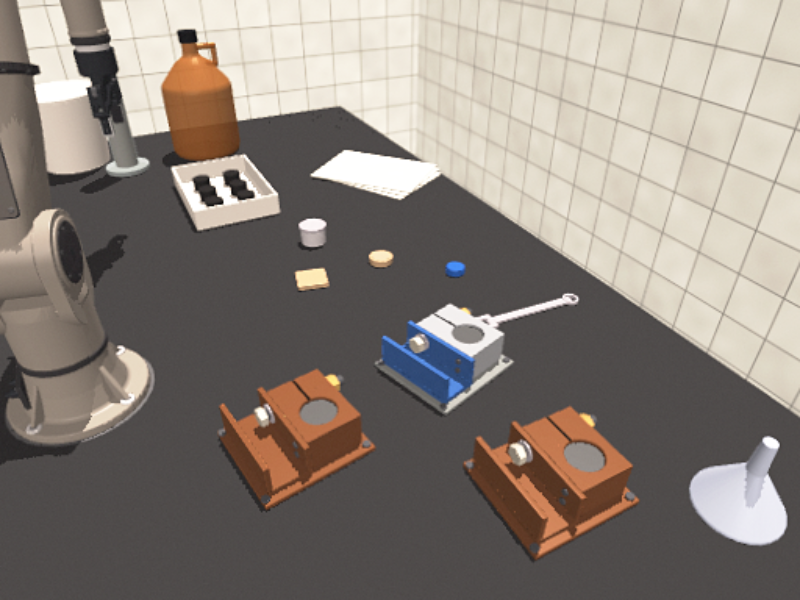

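The pictures show these candidates in the enlarged top view (800x600):
- **Stone:** the round sand disc at (240,259) is the stone. The square one at (240,360) and the tin at (140,315) are not.
- **Clamp:** the aluminium and blue one at (460,300) is the clamp. The brown look-alikes are at (635,305) and (490,480).
- **Other bystanders:** the cap is at (313,188) and the spanner at (428,165).

Next, one close crop of both views.

```bash
python3 - <<'E'
from h import *
a=cv2.imread('pics/top0.png');b=cv2.imread('pics/side0.png')
# top crop: x 245..345,y145..235 ; side crop x 235..335, y 185..265 ; stones
f=lambda im,x,y,w,h,s:cv2.resize(im[y:y+h,x:x+w],None,fx=s,fy=s,interpolation=cv2.INTER_CUBIC)
o=np.zeros((600,800,3),np.uint8)
o[:400,:400]=f(a,245,140,100,100,4)
o[:400,400:]=f(b,235,180,100,100,4)
o[400:,:400]=f(a,130,145,100,50,4)[:200]
o[400:,400:]=f(b,180,145,100,50,4)[:200]
cv2.imwrite('pics/crop1.png',o)
for n,im in(('top0',a),('side0',b)):
    h=cv2.cvtColor(im,cv2.COLOR_BGR2HSV); m=cv2.inRange(h,(12,60,150),(32,255,255))
    N,l,st,ce=cv2.connectedComponentsWithStats(m)
    for i in range(1,N):
        if st[i,4]>60: print(n,st[i],ce[i].round(2),[atz(n,ce[i],z).round(4) for z in (.014,.007)])
E
```

```text
top0 [389 153  14  23 153] [395.41 161.88] [array([ 0.6214, -0.4548,  0.014 ]), array([ 0.6228, -0.457 ,  0.007 ])]
top0 [143 155  21  21 114] [153.44 165.02] [array([0.5999, 0.144 , 0.014 ]), array([0.6011, 0.1458, 0.007 ])]
top0 [267 154  12   9  70] [272.01 157.93] [array([ 0.6235, -0.1482,  0.014 ]), array([ 0.6249, -0.1484,  0.007 ])]
top0 [405 181  16  17  62] [411.98 192.23] [array([ 0.5465, -0.4954,  0.014 ]), array([ 0.5474, -0.4979,  0.007 ])]
top0 [138 215  30  31 586] [152.38 230.83] [array([0.4379, 0.1385, 0.014 ]), array([0.438 , 0.1402, 0.007 ])]
top0 [287 270  15   8  88] [293.9  273.74] [array([ 0.3442, -0.2058,  0.014 ]), array([ 0.3437, -0.2064,  0.007 ])]
top0 [317 274  25  41 216] [333.2  292.71] [array([ 0.3007, -0.3007,  0.014 ]), array([ 0.2999, -0.3019,  0.007 ])]
top0 [287 277  30  19 204] [301.88 285.73] [array([ 0.3161, -0.2254,  0.014 ]), array([ 0.3154, -0.2261,  0.007 ])]
top0 [277 281  12  44 187] [282.71 300.37] [array([ 0.2806, -0.1803,  0.014 ]), array([ 0.2797, -0.1808,  0.007 ])]
top0 [291 298  34  21 222] [306.16 307.88] [array([ 0.2638, -0.2365,  0.014 ]), array([ 0.2628, -0.2373,  0.007 ])]
top0 [323 315  24  18 125] [335.09 323.81] [array([ 0.2269, -0.3064,  0.014 ]), array([ 0.2257, -0.3076,  0.007 ])]
top0 [283 318  35  23 244] [300.02 328.59] [array([ 0.2146, -0.2229,  0.014 ]), array([ 0.2132, -0.2236,  0.007 ])]
side0 [103  28  45  38 939] [123.88  49.07] [array([0.5597, 1.901 , 0.014 ]), array([0.5644, 1.9315, 0.007 ])]
side0 [119  67  11  14  81] [123.86  73.51] [array([0.4486, 1.3416, 0.014 ]), array([0.452 , 1.3658, 0.007 ])]
side0 [236 161  16  10  79] [243.38 166.39] [array([0.5929, 0.1305, 0.014 ]), array([0.598 , 0.1411, 0.007 ])]
side0 [189 172  22  14 236] [199.03 178.08] [array([0.4379, 0.1301, 0.014 ]), array([0.4413, 0.1407, 0.007 ])]
```

View pics/crop1.png

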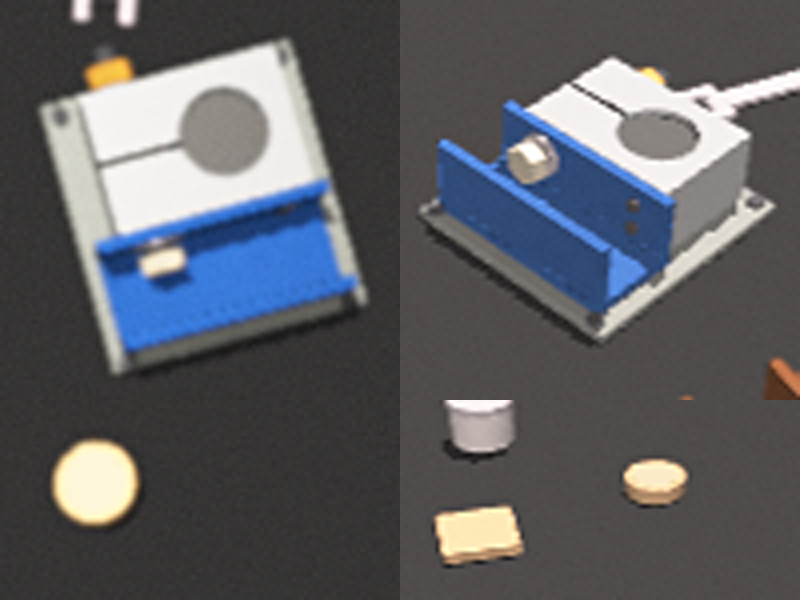

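The crop shows, in crop pixels:
- **Clamp:** the seat rim centre is at (223,130) in the top view and (658,134) in the side view. The front flange top runs from (98,246) to (328,186). The bolt head is at (163,262) in the top view and (532,158) in the side view.
- **Stone:** the round stone's top centre is at (95,482) in the top view and (655,476) in the side view.

The choice of stone and clamp is confirmed.

```bash
python3 - <<'E'
from h import *
T=lambda u,v,x0,y0:(x0+(u+.5)/4-.5,y0+(v+.5)/4-.5)
ct=lambda u,v:T(u,v,245,140); cs=lambda u,v:T(u-400,v,235,180)
print('seat rim',tri(('top0',ct(223,130)),('side0',cs(658,134))),atz('top0',ct(223,130),.06))
print('stone',tri(('top0',T(95,482-400,130,145)),('side0',T(255,76,180,145))))
print('bolt',tri(('top0',ct(163,262)),('side0',cs(532,158))))
p=atz('top0',ct(98,247),.06);q=atz('top0',ct(328,187),.06);d=p-q;print('flange',p,q,np.linalg.norm(d),np.arctan2(-d[0],d[1]))
for a,b in(((43,103),(290,40)),((118,372),(366,303)),): 
    p=atz('top0',ct(*a),.008);q=atz('top0',ct(*b),.008);d=p-q;print('plate',p,q,np.linalg.norm(d),np.arctan2(-d[0],d[1]))
# stone bright fit in top
im=cv2.imread('pics/top0.png').astype(int); 
m=(im[150:182,138:170].sum(2)>350).astype(np.uint8);M=cv2.moments(m,True);c=(138+M['m10']/M['m00'],150+M['m01']/M['m00']);print('stone',c,m.sum(),atz('top0',c,.014))
E
```

```text
seat rim (array([ 0.58211073, -0.21370512,  0.06096365]), [np.float64(7.830504685512914e-06), np.float64(7.830504685570498e-06)]) [ 0.58226264 -0.2137925   0.06      ]
stone (array([0.59933145, 0.1436503 , 0.01597034]), [np.float64(8.143256075197924e-05), np.float64(8.143256075188819e-05)])
bolt (array([ 0.50691525, -0.18144753,  0.04610112]), [np.float64(0.0017329809566725943), np.float64(0.0017329809566725975)])
flange [ 0.51199897 -0.14206174  0.06      ] [ 0.55006776 -0.27550811  0.06      ] 0.13877018534885008 0.2778926033873897
plate [ 0.60514689 -0.1077495   0.008     ] [ 0.64830571 -0.25981862  0.008     ] 0.1580749862905775 0.2765386876443928
plate [ 0.4413551  -0.15689631  0.008     ] [ 0.48631046 -0.30720694  0.008     ] 0.1568893485770799 0.2906153509436147
stone (153.26912181303115, 165.02832861189802) 353 [0.59983672 0.14444965 0.014     ]
```

```bash
cat >> h.py <<'E'
def goal(X,yaw):
    "yaw: tool y axis = (-sin,cos,0); tool z down; prints shift cm and turn"
    s=arm.sense();R0=Rn.from_rotvec(s['orientation']);y=np.array([-np.sin(yaw),np.cos(yaw),0]);z=np.array([0,0,-1.])
    R1=Rn.from_matrix(np.column_stack([np.cross(y,z),y,z]))
    print('t',round(s['time_s'],2),'pos',s['position'].round(4),'w',round(float(s['grip_width']),3),'shift',(R0.inv().apply(np.array(X)-s['position'])*100).round(2),'turn',(R0.inv()*R1).as_rotvec().round(3),'F',np.round(s['wrist_force'],1))
E
python3 -c "
from h import *
goal([.57,.144,.20],.28)"
```

```text
t 0.1 pos [0.1628 0.5247 0.2413] w 1.0 shift [-50.17 -24.29   4.19] turn [-0.002 -0.001 -0.581] F [ 0.8  0.5 -0.4]
```

The manual's scale: shifts go in shares of 60 cm and turns go in shares of pi/2 rad. Converting my numbers, -50.2 cm / 60 = -0.8367, -24.3 cm / 60 = -0.405, -0.58 rad / 1.5708 = -0.3692.

>>> send_rows(
  commands=[
    [8.5,[-0.8367,-0.405,0.07],[0,0,-0.3692]],
    [8.5,[-0.8367,-0.405,0.07],[0,0,-0.3692]],
    [8.5,[-0.8367,-0.405,0.07],[0,0,-0.3692]],
    [8.5,[-0.8367,-0.405,0.07],[0,0,-0.3692]],
    [8.5,[-0.8367,-0.405,0.07],[0,0,-0.3692]],
  ],
)

```text
time_s: 0.72
position: [0.3799, 0.3227, 0.2197]
orientation: [0.439, -3.111, 0.0]
wrist_force: [1.1, 0.9, -0.9]
grip_width: 0.995
finger_force: 0.0
```

```bash
python3 -c "
from h import *
goal([.57,.144,.20],.28)"
```

```text
t 0.72 pos [0.3799 0.3227 0.2197] w 0.995 shift [-13.33 -22.43   1.96] turn [ 0. -0.  0.] F [ 1.1  0.9 -0.9]
```

To row units: -22.4 cm / 60 = -0.3733, -13.3 cm / 60 = -0.2217.

>>> send_rows(
  commands=[
    [8.5,[-0.2217,-0.3733,0.0333],[0,0,0]],
    [8.5,[-0.2217,-0.3733,0.0333],[0,0,0]],
    [8.5,[-0.2217,-0.3733,0.0333],[0,0,0]],
    [8.5,[-0.2217,-0.3733,0.0333],[0,0,0]],
    [8.5,[-0.2217,-0.3733,0.0333],[0,0,0]],
  ],
)

```text
time_s: 1.35
position: [0.571, 0.1388, 0.1989]
orientation: [0.422, -3.112, 0.008]
wrist_force: [-0.2, 0.3, 0.0]
grip_width: 0.996
finger_force: 0.0
```

>>> send_rows(
  commands=[
    [8.5,[0,0,0],[0,0,0]],
  ],
)

```text
time_s: 1.48
position: [0.5684, 0.1449, 0.1993]
orientation: [0.434, -3.11, 0.0]
wrist_force: [0.2, 0.4, -0.6]
grip_width: 0.997
finger_force: 0.0
```

```bash
python3 -c "
from h import *
goal([.6,.1445,.1],.28)
a=snap('wrist','w1');cv2.imwrite('pics/w1b.png',cv2.resize(a[:,:,::-1],(800,600)))
print(proj('w1',[[.6,.1445,.014]]))"
```

```text
t 1.48 pos [0.5684 0.1449 0.1993] w 0.997 shift [-3.04 -0.9   9.93] turn [ 0.    -0.002 -0.003] F [ 0.2  0.4 -0.6]
[[249.75275484 200.08198951]]
```

View pics/w1b.png

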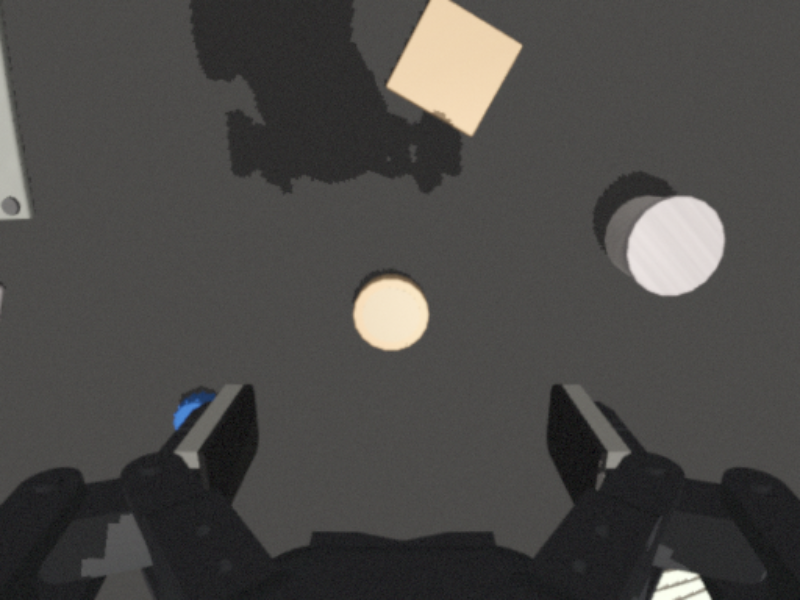

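The stone is at (391,314) in this 800-wide wrist picture, which matches the top-camera prediction (390,313). Open fingertips are at (253,387) and (552,387). I'll move over the stone with a partly closed gripper to measure how far the tips stand ahead.

```bash
python3 -c "
from h import *
print(tri(('top0',(153.3,165.03)),('wrist' and 'w1',(250.2,200.8))), atz('w1',(250.2,200.8),.014))
c=cal('w1');s=arm.sense();o=-np.array(c['R']).T@np.array(c['t']).ravel();R0=Rn.from_rotvec(s['orientation'])
print('cam in tool',R0.inv().apply(o-s['position']).round(4),c['fx'],c['D'],(R0.inv().as_matrix()@np.array(c['R']).T).round(3))
for sc in ((253,387),(552,387)):
  o,d=ray(c,(sc[0]*.64,sc[1]*.64)); o=R0.inv().apply(o-s['position']);d=R0.inv().apply(d); print('at |y|=42.5',o+d*((np.sign(d[1])*.0425-o[1])/d[1]))
"
```

```text
(array([0.60038818, 0.14488551, 0.01331075]), [np.float64(0.0005312119485276286), np.float64(0.0005312119485276839)]) [0.60062747 0.14515666 0.014     ]
cam in tool [ 0.0698 -0.0029 -0.1319] 320.21045412827436 [-0.06622421  0.          0.          0.          0.        ] [[-0.003 -0.96  -0.281]
 [ 1.    -0.003 -0.002]
 [ 0.002 -0.281  0.96 ]]
at |y|=42.5 [ 0.01160651 -0.0425     -0.01279343]
at |y|=42.5 [0.00204712 0.0425     0.00625449]
```

To row units: 8 cm / 60 = 0.1333, -3.1 cm / 60 = -0.0517.

>>> send_rows(
  commands=[
    [5.6,[-0.0517,-0.015,0.1333],[0,0,0]],
    [5.6,[-0.0517,-0.015,0.1333],[0,0,0]],
    [5.6,[-0.0517,-0.015,0.1333],[0,0,0]],
    [5.6,[-0.0517,-0.015,0.1333],[0,0,0]],
    [5.6,[-0.0517,-0.015,0.1333],[0,0,0]],
  ],
)

```text
time_s: 2.15
position: [0.6017, 0.1462, 0.1224]
orientation: [-0.438, 3.107, 0.001]
wrist_force: [0.3, -0.4, 0.1]
grip_width: 0.656
finger_force: 0.0
```

```bash
python3 -c "
from h import *
goal([.6,.1445,.03],.28)
a=snap('wrist','w2');cv2.imwrite('pics/w2b.png',cv2.resize(a[150:350,120:390,::-1],(800,593),interpolation=cv2.INTER_CUBIC))"
```

```text
t 2.15 pos [0.6017 0.1462 0.1224] w 0.656 shift [ 0.24 -0.12  9.24] turn [ 0.     0.004 -0.   ] F [ 0.3 -0.4  0.1]
```

View pics/w2b.png

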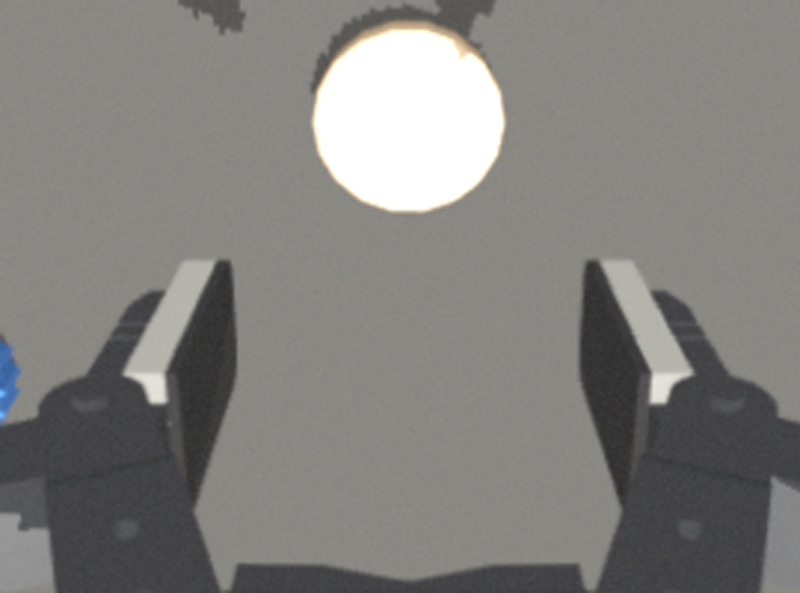

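The pads are visible with their camera-side tip corners at crop (232,262) and (585,262). The stone is at (409,120).

```bash
python3 -c "
from h import *
c=cal('w2');s=arm.sense();R0=Rn.from_rotvec(s['orientation']);C=lambda u,v:(120+u/2.963,150+v/2.965)
o,d=ray(c,C(408.5,262)); o=R0.inv().apply(o-s['position']);d=R0.inv().apply(d);print('x=11mm',o+d*((.011-o[0])/d[0]))
for u in(232,585):
  o2,d2=ray(c,C(u,262)); d2=R0.inv().apply(d2); print('side at x=11',o+d2*((.011-o[0])/d2[0]))
c1=cal('w1');
print('stone',atz('w2',C(409,120),.014),tri(('w1',(250.2,200.8)),('w2',C(409,120)),('top0',(153.3,165.03))),arm.sense()['grip_width'])
goal([.6004,.1448,.06],.28)
"
```

```text
x=11mm [ 0.011      -0.0007811  -0.00259187]
side at x=11 [ 0.011      -0.02711003 -0.00269489]
side at x=11 [ 0.011       0.02554646 -0.00271102]
stone [0.6006709  0.14528353 0.014     ] (array([0.60063303, 0.14508562, 0.0129631 ]), [np.float64(0.00033089511252807046), np.float64(0.0004168287369440303), np.float64(0.0007388927192501581)]) 0.6533555038545448
t 2.2 pos [0.6016 0.146  0.1222] w 0.653 shift [ 0.17 -0.08  6.22] turn [ 0.     0.003 -0.   ] F [-0.1  0.4  0.9]
```

To row units: 7 cm / 60 = 0.1167, 5 cm / 60 = 0.0833.

>>> send_rows(
  commands=[
    [6.6,[0,0,0.0833],[0,0,0]],
    [6.6,[0,0,0.1167],[0,0,0]],
    [6.6,[0,0,0.1167],[0,0,0]],
    [6.6,[0,0,0.1167],[0,0,0]],
  ],
)

```text
time_s: 2.7
position: [0.6022, 0.1458, 0.0519]
orientation: [-0.437, 3.108, 0.001]
wrist_force: [0.6, -0.3, -0.3]
grip_width: 0.768
finger_force: 0.0
```

```bash
python3 -c "
from h import *
goal([.6005,.145,.013],.28)"
```

```text
t 2.7 pos [0.6022 0.1458 0.0519] w 0.768 shift [ 0.2  -0.03  3.89] turn [-0.     0.003 -0.001] F [ 0.6 -0.3 -0.3]
```

To row units: 3.9 cm / 60 = 0.065, 2.5 cm / 60 = 0.0417, 0.003 rad / 1.5708 = 0.0019.

>>> send_rows(
  commands=[
    [6.6,[0.0033,0,0.0417],[0,0.0019,0]],
    [6.6,[0.0033,0,0.065],[0,0.0019,0]],
    [6.6,[0.0033,0,0.065],[0,0.0019,0]],
    [6.6,[0.0033,0,0.065],[0,0.0019,0]],
  ],
)

```text
time_s: 3.2
position: [0.5998, 0.1451, 0.0121]
orientation: [0.437, -3.11, 0.0]
wrist_force: [0.0, 0.2, 1.0]
grip_width: 0.776
finger_force: 0.0
```

>>> send_rows(
  commands=[
    [4.5,[0,0,0],[0,0,0]],
    [4.5,[0,0,0],[0,0,0]],
    [4.5,[0,0,0],[0,0,0]],
    [4.5,[0,0,0],[0,0,0]],
  ],
)

```text
time_s: 3.7
position: [0.6002, 0.1452, 0.0128]
orientation: [0.437, -3.111, 0.0]
wrist_force: [-0.9, 0.2, 5.8]
grip_width: 0.554
finger_force: 61.9
```

To row units: -11 cm / 60 = -0.1833, -9 cm / 60 = -0.15.

>>> send_rows(
  commands=[
    [4.5,[0,0,-0.0167],[0,0,0]],
    [4.5,[0,0,-0.0667],[0,0,0]],
    [4.5,[0,0,-0.15],[0,0,0]],
    [4.5,[0,0,-0.1833],[0,0,0]],
    [4.5,[0,0,-0.1833],[0,0,0]],
  ],
)

```text
time_s: 4.32
position: [0.6007, 0.1453, 0.1234]
orientation: [-0.437, 3.109, 0.0]
wrist_force: [-0.3, 0.4, -1.0]
grip_width: 0.553
finger_force: 61.7
```

```bash
python3 -c "
from h import *
goal([.5822,-.2138,.16],.28)
a=snap('wrist','w3');b=snap('side','s3')
o=np.zeros((600,800,3),np.uint8)
o[:,:400]=cv2.resize(a[180:330,200:300,::-1],(400,600),interpolation=cv2.INTER_CUBIC)
o[:300,400:]=cv2.resize(b[110:185,200:300,::-1],(400,300),interpolation=cv2.INTER_CUBIC)
cv2.imwrite('pics/c3.png',o)"
```

```text
t 4.33 pos [0.6007 0.1453 0.1234] w 0.553 shift [ 11.67 -34.01  -3.68] turn [-0.     0.002 -0.001] F [-0.3  0.4 -1. ]
```

View pics/c3.png

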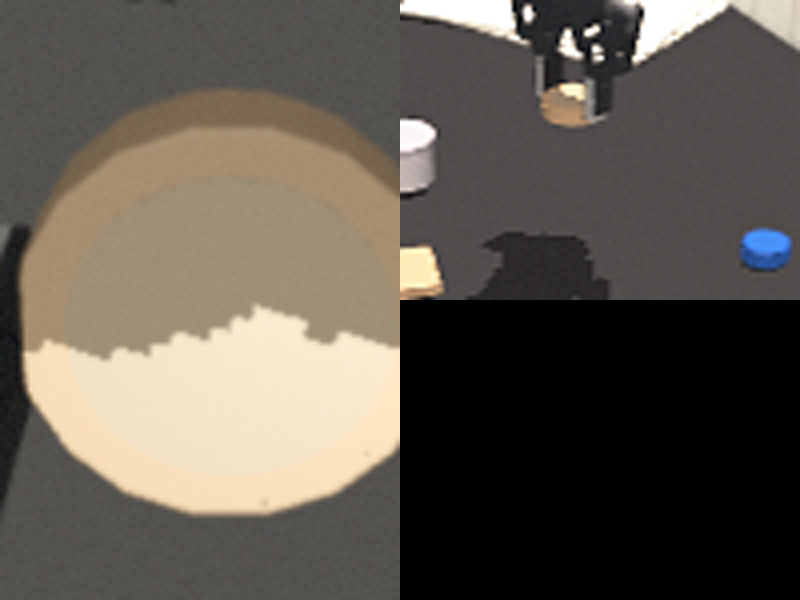

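The stone is lifted and looks level. Its top-face edges are at crop (230,127) and (230,515), and the lower rim at (230,88). I'll check how it sits in the tool frame.

```bash
python3 -c "
from h import *
from scipy.optimize import least_squares
s=arm.sense();R0=Rn.from_rotvec(s['orientation']);P=s['position'];print(s['time_s'],P)
C=lambda u,v:np.array((200+(u+.5)/4-.5,180+(v+.5)/4-.5))
th=np.linspace(0,2*np.pi,400)
def ext(q,r=.025):
  x,y,z=q
  f=lambda dz:proj('w3',P+R0.apply(np.c_[x+r*np.cos(th),y+r*np.sin(th),np.full(400,z+dz)]))
  a=f(0);b=f(.014)
  return np.array([a[:,1].min(),a[:,1].max(),b[:,1].min(),min(a[:,0].min(),b[:,0].min())])
m=np.array([C(230,127)[1],C(230,515)[1],C(230,88)[1],C(22,300)[0]])
r=least_squares(lambda q:ext(q)-m,[0,0,0],diff_step=1e-3,x_scale=.01);print(r.x,r.fun)
print(ext([0,0,-.0012])-m)
"
```

```text
4.425 [0.59838437 0.1449301  0.12019153]
[-0.004289   -0.00043131 -0.00358183] [ 1.46897059e-01 -1.54830288e-02 -1.45937659e-01  1.48057623e-06]
[-10.89866087 -10.44540217 -10.16496922   1.2512096 ]
```

```bash
python3 -c "
from h import *
from scipy.optimize import least_squares
s=arm.sense();R0=Rn.from_rotvec([-0.437, 3.109, 0.0]);P=np.array([.6007,.1453,.1234])
C=lambda u,v:np.array((200+(u+.5)/4-.5,180+(v+.5)/4-.5))
th=np.linspace(0,2*np.pi,400)
def ext(q,r=.025):
  x,y,z=q
  f=lambda dz:proj('w3',P+R0.apply(np.c_[x+r*np.cos(th),y+r*np.sin(th),np.full(400,z+dz)]))
  a=f(0);b=f(.014)
  return np.array([a[:,1].min(),a[:,1].max(),b[:,1].min(),min(a[:,0].min(),b[:,0].min())])
m=np.array([C(230,127)[1],C(230,515)[1],C(230,88)[1],C(22,300)[0]])
r=least_squares(lambda q:ext(q)-m,[0,0,0],diff_step=1e-3,x_scale=.01);print(r.x,r.fun)
goal([.5822,-.2138,.16],.28)
"
```

```text
[-2.10433710e-03 -2.06372933e-04 -1.66591436e-05] [ 3.00502021e-02 -3.08918830e-03 -2.99182016e-02  2.92238184e-07]
t 4.42 pos [0.5984 0.1449 0.1202] w 0.548 shift [ 11.46 -34.04  -3.93] turn [ 0.    -0.005 -0.001] F [ 0.2 -0.5 -1.7]
```

To row units: -24 cm / 60 = -0.4, -19 cm / 60 = -0.3167.

>>> send_rows(
  commands=[
    [4.5,[0.025,-0.0667,-0.0333],[0,0,0]],
    [4.5,[0.05,-0.15,-0.0667],[0,0,0]],
    [4.5,[0.0833,-0.2333,-0.0667],[0,0,0]],
    [4.5,[0.1083,-0.3167,-0.0667],[0,0,0]],
    [4.5,[0.1333,-0.4,-0.0667],[0,0,0]],
  ],
)

```text
time_s: 5.05
position: [0.5871, -0.1089, 0.1592]
orientation: [0.437, -3.104, -0.001]
wrist_force: [0.8, 0.1, -0.4]
grip_width: 0.554
finger_force: 61.8
```

```bash
python3 -c "
from h import *
goal([.5822,-.2138,.11],.28)"
```

```text
t 5.05 pos [ 0.5871 -0.1089  0.1592] w 0.554 shift [ 3.33 -9.96  4.93] turn [ 0.002 -0.006 -0.001] F [ 0.8  0.1 -0.4]
```

To row units: -10 cm / 60 = -0.1667, -8.5 cm / 60 = -0.1417, -0.006 rad / 1.5708 = -0.0038.

>>> send_rows(
  commands=[
    [4.5,[0.025,-0.075,0.0167],[0,-0.0038,0]],
    [4.5,[0.0467,-0.1417,0.05],[0,-0.0038,0]],
    [4.5,[0.055,-0.1667,0.0833],[0,-0.0038,0]],
    [4.5,[0.055,-0.1667,0.09],[0,-0.0038,0]],
    [4.5,[0.055,-0.1667,0.09],[0,-0.0038,0]],
  ],
)

```text
time_s: 5.68
position: [0.5848, -0.2093, 0.1065]
orientation: [-0.443, 3.108, 0.006]
wrist_force: [0.7, 0.8, 0.3]
grip_width: 0.554
finger_force: 61.8
```

>>> send_rows(
  commands=[
    [4.5,[0,0,0],[0,0,0]],
    [4.5,[0,0,0],[0,0,0]],
    [4.5,[0,0,0],[0,0,0]],
  ],
)

```text
time_s: 6.05
position: [0.5848, -0.2125, 0.1081]
orientation: [-0.438, 3.107, 0.0]
wrist_force: [-1.0, -0.7, -0.8]
grip_width: 0.555
finger_force: 61.8
```

```bash
python3 -c "
from h import *
goal([.5822,-.2138,.0668],.28)
a=snap('wrist','w4');goal([.5822,-.2138,.0668],.28);b=snap('side','s4');goal([.5822,-.2138,.0668],.28)
o=np.zeros((600,800,3),np.uint8)
o[:,:480]=cv2.resize(a[100:300,170:330,::-1],(480,600),interpolation=cv2.INTER_CUBIC)
o[:400,480:]=cv2.resize(b[155:255,260:340,::-1],(320,400),interpolation=cv2.INTER_CUBIC)
cv2.imwrite('pics/c4.png',o)"
```

```text
t 6.05 pos [ 0.5848 -0.2125  0.1081] w 0.555 shift [ 0.3  -0.05  4.13] turn [-0.     0.004  0.   ] F [-1.  -0.7 -0.8]
t 6.1 pos [ 0.5846 -0.2127  0.108 ] w 0.554 shift [ 0.28 -0.04  4.11] turn [-0.     0.004 -0.   ] F [-0.5  0.2  0. ]
t 6.15 pos [ 0.5845 -0.2128  0.1078] w 0.553 shift [ 0.26 -0.03  4.1 ] turn [-0.     0.004 -0.   ] F [-0.7  1.   0. ]
```

View pics/c4.png

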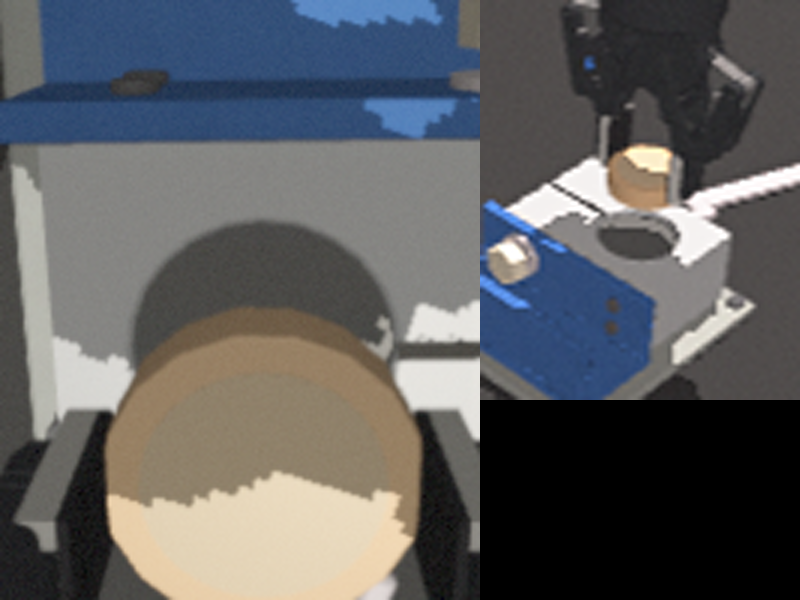

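The seat rim's sides are at crop x 134 and 396 with its top at y 220. The stone's sides are at x 105 and 421, with the top-face edge at y 334 and the lower rim at y 307. They're well centred sideways. I'll fit both in the same picture.

```bash
cat > f.py <<'E'
from h import *
from scipy.optimize import least_squares
R0=Rn.from_rotvec([-0.438,3.107,0]);P=np.array([.5848,-.2125,.1081])
C=lambda u,v:np.array((170+(u+.5)/3-.5,100+(v+.5)/3-.5))
th=np.linspace(0,2*np.pi,400)
circ=lambda f,c,r:proj(f,np.array(c)+np.c_[r*np.cos(th),r*np.sin(th),0*th])
def stone(q):
  a=circ('w4',q,.025);b=circ('w4',q-np.array([0,0,.014]),.025);h=np.r_[a,b]
  return np.array([a[:,1].min(),b[:,1].min(),h[:,0].min(),h[:,0].max()])
m=np.array([C(0,334)[1],C(0,307)[1],C(105,0)[0],C(421,0)[0]])
r=least_squares(lambda q:stone(q)-m,P,diff_step=1e-4,x_scale=.01);S=r.x;print('stone top',S,'in tool',R0.inv().apply(S-P),r.fun)
# z fixed from bench grasp (top 1.2 mm above TCP)
r=least_squares(lambda q:stone(np.r_[q,P[2]+.0012])-m,P[:2],diff_step=1e-4,x_scale=.01);print('zfix',r.x,r.fun)
m2=np.array([C(0,220)[1],C(134,0)[0],C(396,0)[0]])
for rr in(.0265,.027):
  def seat(q):
    a=circ('w4',[q[0],q[1],.06],rr);return np.array([a[:,1].min(),a[:,0].min(),a[:,0].max()])
  r=least_squares(lambda q:seat(q)-m2,[.582,-.214],diff_step=1e-4,x_scale=.01);print('seat',rr,r.x,r.fun)
CS=lambda u,v:np.array((260+(u-480+.5)/4-.5,155+(v+.5)/4-.5))
print('side seat',atz('s4',CS(638,237),.06), 'stone bottom pred',[(p-[260,155])*4+[480,0] for p in proj('s4',[S,S-[0,0,.014]])])
E
python3 f.py
```

```text
stone top [ 0.58847945 -0.21258472  0.10389428] in tool [-0.00349649 -0.00109632  0.00421974] [ 0.31046219 -0.33941479  0.03005142 -0.03003496]
zfix [ 0.58673737 -0.21308461] [ 0.60967726 -0.427943   -2.01421713  2.01260157]
seat 0.0265 [ 0.58255457 -0.21388498] [ 0.04124522 -0.51726501  0.51739155]
seat 0.027 [ 0.58307206 -0.21373574] [ 0.10662129 -1.31308888  1.31341651]
side seat [ 0.58115876 -0.21530005  0.06      ] stone bottom pred [array([649.10711509, 173.95611686]), array([647.38318576, 192.13264183])]
```

```bash
cat >> f.py <<'E'
print('---')
def sst(x,y,z):
  h=np.r_[circ('s4',[x,y,z],.025),circ('s4',[x,y,z-.014],.025)];return np.array([h[:,0].min(),h[:,1].min(),h[:,1].max()])
m3=np.array([CS(609,0)[0],CS(0,145)[1],CS(0,208)[1]])
for y in(-.213,-.214):
  r=least_squares(lambda q:sst(q[0],y,q[1])-m3,[.585,.108],diff_step=1e-4,x_scale=.01);print('side stone',y,r.x,r.fun)
# joint: stone x,y,z + wrist cam axis shift d
import copy
c=cal('w4');
def sh(d):
  c2=copy.deepcopy(c);c2['t']=np.array(c['t']).ravel()+[0,0,d];np.save('pics/w4.npy',c2,allow_pickle=True)
for d in(0,.002,.004):
  sh(d)
  r=least_squares(lambda q:np.r_[stone(q)-m,sst(*q)-m3],P,diff_step=1e-4,x_scale=.01)
  def seat(q):
    a=circ('w4',[q[0],q[1],.06],.0265);return np.array([a[:,1].min(),a[:,0].min(),a[:,0].max()])
  r2=least_squares(lambda q:seat(q)-m2,[.582,-.214],diff_step=1e-4,x_scale=.01)
  print(d,'stone',r.x.round(4),r.fun.round(2),'seat',r2.x.round(4),r2.fun.round(2))
sh(0)
E
python3 f.py|sed -n '/---/,$p'
```

```text
---
side stone -0.213 [0.58783339 0.11102201] [ 0.00944421 -0.30075584  0.30016779]
side stone -0.214 [0.58713968 0.11189014] [ 0.00987827 -0.31406237  0.31344734]
0 stone [ 0.5877 -0.2128  0.1066] [ 0.59 -0.26 -0.85  1.06 -0.21  1.12  1.73] seat [ 0.5826 -0.2139] [ 0.04 -0.52  0.52]
0.002 stone [ 0.5873 -0.2129  0.1078] [ 0.53 -0.27 -0.64  0.78 -0.27  0.77  1.38] seat [ 0.5824 -0.2139] [ 0.01 -0.07  0.07]
0.004 stone [ 0.587  -0.213   0.1091] [ 0.47 -0.28 -0.43  0.5  -0.33  0.42  1.03] seat [ 0.5823 -0.214 ] [-0.03  0.36 -0.36]
```

>>> send_rows(
  commands=[
    [4.5,[0,0,0],[0,0,0]],
    [4.5,[0,0,0],[0,0,0]],
    [4.5,[0,0,0],[0,0,0]],
    [4.5,[0,0,0],[0,0,0]],
  ],
)

```text
time_s: 6.65
position: [0.5843, -0.213, 0.1074]
orientation: [-0.437, 3.108, 0.001]
wrist_force: [0.9, 0.7, -0.9]
grip_width: 0.552
finger_force: 61.8
```

```bash
python3 -c "
from h import *
goal([.5799,-.2149,.078],.28)"
```

```text
t 6.65 pos [ 0.5843 -0.213   0.1074] w 0.552 shift [ 0.48 -0.07  2.94] turn [ 0.     0.003 -0.001] F [ 0.9  0.7 -0.9]
```

To row units: 2.9 cm / 60 = 0.0483, 1.5 cm / 60 = 0.025, 0.003 rad / 1.5708 = 0.0019.

>>> send_rows(
  commands=[
    [4.5,[0.0067,0,0.025],[0,0.0019,0]],
    [4.5,[0.0083,-0.0017,0.0483],[0,0.0019,0]],
    [4.5,[0.0083,-0.0017,0.0483],[0,0.0019,0]],
    [4.5,[0.0083,-0.0017,0.0483],[0,0.0019,0]],
    [4.5,[0.0083,-0.0017,0.0483],[0,0.0019,0]],
  ],
)

```text
time_s: 7.28
position: [0.5804, -0.2154, 0.0789]
orientation: [-0.437, 3.11, -0.001]
wrist_force: [0.2, -0.5, -0.8]
grip_width: 0.552
finger_force: 61.8
```

```bash
python3 -c "
from h import *
goal([.5799,-.2149,.078],.28)
a=snap('wrist','w5');b=snap('side','s5');goal([.5799,-.2149,.078],.28)
o=np.zeros((600,800,3),np.uint8)
o[:,:480]=cv2.resize(a[130:330,170:330,::-1],(480,600),interpolation=cv2.INTER_CUBIC)
o[:400,480:]=cv2.resize(b[175:240,270:322,::-1],(320,400),interpolation=cv2.INTER_CUBIC)
cv2.imwrite('pics/c5.png',o)"
```

```text
t 7.28 pos [ 0.5804 -0.2154  0.0789] w 0.552 shift [0.03 0.06 0.09] turn [-0.001  0.001 -0.001] F [ 0.2 -0.5 -0.8]
t 7.38 pos [ 0.5803 -0.2154  0.079 ] w 0.555 shift [0.03 0.06 0.1 ] turn [-0.001  0.001 -0.001] F [-0.7  0.1  0.5]
```

View pics/c5.png

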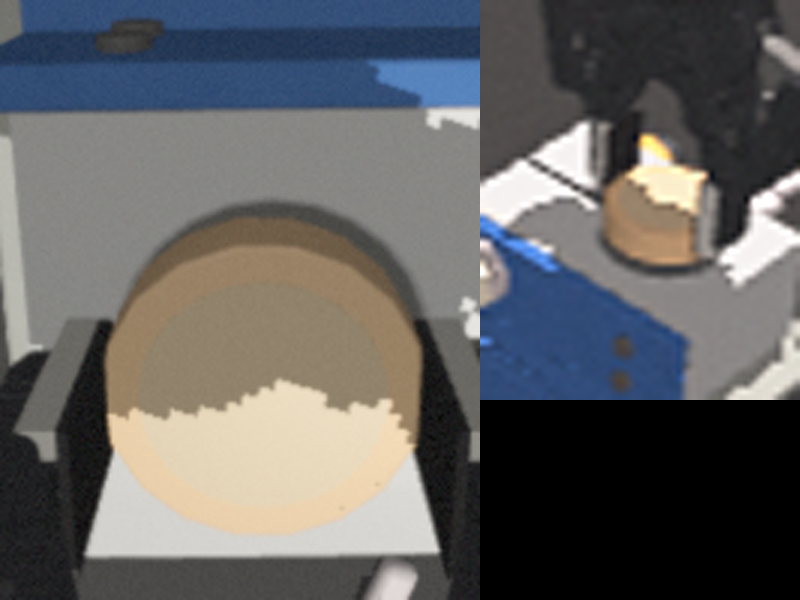

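The stone hangs just over the seat, with a thin dark crescent of the recess showing from (170,255) over (272,201) to (412,290). The crescent is slightly heavier on the right. I'll fit the rim and stone edges precisely.

```bash
cat > g.py <<'E'
from h import *
from scipy.optimize import least_squares
im=cv2.imread('pics/w5.png').astype(float)
g=cv2.GaussianBlur(im,(3,3),0.6);gray=g.mean(2);sat=g[:,:,2]-g[:,:,0]
C=lambda u,v:np.array((170+(u+.5)/3-.5,130+(v+.5)/3-.5))
rim=[];st=[]
for x in range(228,305):
  col=gray[170:240,x]; s=sat[170:240,x]
  d=np.where(col<100)[0]; k=np.where(s>25)[0]
  if len(d) and len(k) and d[0]<k[0] and k[0]-d[0]<30:
    i=d[0]; rim.append((x,170+i-1+(col[i-1]-100)/(col[i-1]-col[i])))
    i=k[0]; st.append((x,170+i-1+(25-s[i-1])/(s[i]-s[i-1])))
rim=np.array(rim);st=np.array(st);print(len(rim),rim[::8].round(1).tolist(),st[::8].round(1).tolist())
th=np.linspace(0,2*np.pi,720)
def curve(c,r,xs):
  p=proj('w5',np.array(c)+np.c_[r*np.cos(th),r*np.sin(th),0*th]); p=p[p[:,1]<p[:,1].mean()];p=p[np.argsort(p[:,0])]
  return np.interp(xs,p[:,0],p[:,1])
sl=slice(4,-4)
for r in(.0265,.027):
  q=least_squares(lambda q:curve([q[0],q[1],.06],r,rim[sl,0])-rim[sl,1],[.582,-.214],diff_step=1e-4,x_scale=.01,loss='soft_l1');print('seat',r,q.x.round(4),np.abs(q.fun).mean())
for zb in(.065,.067):
  q=least_squares(lambda q:curve([q[0],q[1],zb],.025,st[sl,0])-st[sl,1],[.582,-.214],diff_step=1e-4,x_scale=.01,loss='soft_l1');print('stone',zb,q.x.round(4),np.abs(q.fun).mean())
print('stone sides ->',[atz('w5',C(263.5,v),.079).round(4) for v in (390,)])
E
python3 g.py
```

```text
77 [[228.0, 208.0], [236.0, 202.6], [244.0, 199.1], [252.0, 197.6], [260.0, 196.6], [268.0, 197.3], [276.0, 198.7], [284.0, 202.0], [292.0, 206.8], [300.0, 213.7]] [[228.0, 210.8], [236.0, 206.6], [244.0, 203.8], [252.0, 202.1], [260.0, 202.5], [268.0, 202.9], [276.0, 205.6], [284.0, 208.7], [292.0, 215.1], [300.0, 224.3]]
seat 0.0265 [ 0.5828 -0.2142] 0.1200463887546518
seat 0.027 [ 0.5834 -0.2142] 0.15484460299577812
stone 0.065 [ 0.5829 -0.2159] 0.2258878901035351
stone 0.067 [ 0.5824 -0.2162] 0.22591169798509497
stone sides -> [array([ 0.5812, -0.2163,  0.079 ])]
```

```bash
python3 -c "
from h import *
goal([.5804,-.2137,.074],.28)"
```

```text
t 7.38 pos [ 0.5803 -0.2154  0.079 ] w 0.555 shift [-0.05  0.16  0.5 ] turn [-0.001  0.001 -0.001] F [-0.7  0.1  0.5]
```

To row units: 0.6 cm / 60 = 0.01, 0.16 cm / 60 = 0.0027.

>>> send_rows(
  commands=[
    [4.5,[-0.0008,0.0027,0.005],[0,0,0]],
    [4.5,[-0.0008,0.0027,0.0083],[0,0,0]],
    [4.5,[-0.0008,0.0027,0.01],[0,0,0]],
    [4.5,[-0.0008,0.0027,0.01],[0,0,0]],
  ],
)

```text
time_s: 7.88
position: [0.5799, -0.2135, 0.0723]
orientation: [0.437, -3.111, -0.0]
wrist_force: [-0.0, -0.0, -0.7]
grip_width: 0.553
finger_force: 61.8
```

```bash
python3 -c "
from h import *
goal([.5804,-.2137,.0675],.28)"
```

```text
t 7.88 pos [ 0.5799 -0.2135  0.0723] w 0.553 shift [-0.04 -0.03  0.48] turn [ 0.    -0.    -0.001] F [-0.  -0.  -0.7]
```

To row units: 0.45 cm / 60 = 0.0075, -0.04 cm / 60 = -0.0007.

>>> send_rows(
  commands=[
    [4.5,[-0.0007,-0.0003,0.0025],[0,0,0]],
    [4.5,[-0.0007,-0.0003,0.005],[0,0,0]],
    [4.5,[-0.0007,-0.0003,0.0075],[0,0,0]],
    [4.5,[-0.0007,-0.0003,0.0075],[0,0,0]],
  ],
)

```text
time_s: 8.38
position: [0.5803, -0.2137, 0.0688]
orientation: [-0.437, 3.111, 0.0]
wrist_force: [-2.3, 1.3, 5.3]
grip_width: 0.559
finger_force: 64.6
```

To row units: 0.1 cm / 60 = 0.0017, 0.05 cm / 60 = 0.0008.

>>> send_rows(
  commands=[
    [4.5,[0.0008,0.0007,0],[0,0,0]],
    [4.5,[0.0008,0.0007,0.0008],[0,0,0]],
    [4.5,[0.0008,0.0007,0.0017],[0,0,0]],
    [4.5,[0.0008,0.0007,0.0017],[0,0,0]],
  ],
)

```text
time_s: 8.88
position: [0.5803, -0.2137, 0.0687]
orientation: [-0.437, 3.109, -0.001]
wrist_force: [-1.6, 1.3, 11.2]
grip_width: 0.557
finger_force: 67.1
```

To row units: -0.1 cm / 60 = -0.0017.

>>> send_rows(
  commands=[
    [4.5,[0,0,-0.0017],[0,0,0]],
    [5.2,[0,0,-0.0017],[0,0,0]],
    [5.6,[0,0,-0.0017],[0,0,0]],
    [6.2,[0,0,-0.0017],[0,0,0]],
    [6.2,[0,0,-0.0017],[0,0,0]],
  ],
)

```text
time_s: 9.5
position: [0.5795, -0.2133, 0.0675]
orientation: [0.437, -3.11, -0.0]
wrist_force: [0.2, -0.6, 1.0]
grip_width: 0.728
finger_force: 0.0
```

```bash
python3 -c "
from h import *
goal([.5804,-.2137,.0675],.28)
a=snap('wrist','w6');b=snap('side','s6')
o=np.zeros((600,800,3),np.uint8)
o[:,:480]=cv2.resize(a[130:330,170:330,::-1],(480,600),interpolation=cv2.INTER_CUBIC)
o[:400,480:]=cv2.resize(b[175:240,270:322,::-1],(320,400),interpolation=cv2.INTER_CUBIC)
cv2.imwrite('pics/c6.png',o)"
```

```text
t 9.5 pos [ 0.5795 -0.2133  0.0675] w 0.728 shift [-0.07 -0.06 -0.  ] turn [ 0.    -0.001 -0.001] F [ 0.2 -0.6  1. ]
```

View pics/c6.png

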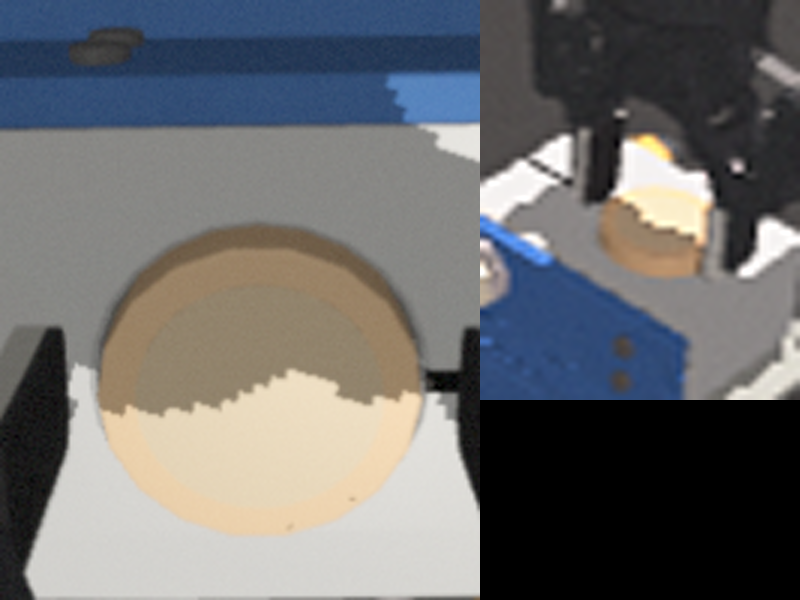

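The stone sits inside the recess with a thin even rim around it: crop sides at x 100 and 420, top-face edges at y 248 and 535. The fingers are clear. I'll retreat upwards, check its height numerically, and work out the bolt move.

To row units: 7.7 cm / 60 = 0.1283, -7 cm / 60 = -0.1167.

>>> send_rows(
  commands=[
    [6.2,[0,0,-0.0083],[0,0,0]],
    [6.2,[0,0,-0.0333],[0,0,0]],
    [6.2,[0.0833,0.05,-0.0917],[0,0,0]],
    [6.2,[0.1283,0.09,-0.1167],[0,0,0]],
    [6.2,[0.1283,0.09,-0.1167],[0,0,0]],
  ],
)

```text
time_s: 10.22
position: [0.4898, -0.1823, 0.1405]
orientation: [-0.436, 3.108, 0.0]
wrist_force: [0.3, 0.4, -0.2]
grip_width: 0.728
finger_force: 0.0
```

>>> send_rows(
  commands=[
    [6.2,[0,0,0],[0,0,0]],
    [6.2,[0,0,0],[0,0,0]],
  ],
)

```text
time_s: 10.48
position: [0.4918, -0.1831, 0.1379]
orientation: [-0.437, 3.111, -0.001]
wrist_force: [0.6, 0.5, 0.7]
grip_width: 0.732
finger_force: 0.0
```

```bash
python3 - <<'E'
from h import *
goal([.5067,-.1793,.10],.28)
a=snap('wrist','w7');b=snap('side','s7');t=snap('top','t7');goal([.5067,-.1793,.10],.28)
o=np.zeros((600,800,3),np.uint8)
o[:300,:400]=cv2.resize(a[:,:,::-1],(400,300),interpolation=cv2.INTER_AREA)
o[:400,400:]=cv2.resize(b[185:250,265:330,::-1],(400,400),interpolation=cv2.INTER_CUBIC)
o[300:,:400]=cv2.resize(t[148:208,265:345,::-1],(400,300),interpolation=cv2.INTER_CUBIC)
cv2.imwrite('pics/c7.png',o)
E
```

```text
t 10.47 pos [ 0.4918 -0.1831  0.1379] w 0.732 shift [-1.54 -0.05  3.79] turn [-0.001  0.    -0.001] F [0.6 0.5 0.7]
t 10.62 pos [ 0.4912 -0.183   0.1374] w 0.727 shift [-1.59 -0.07  3.74] turn [-0.    -0.001 -0.001] F [-0.2 -0.3 -0.4]
```

View pics/c7.png

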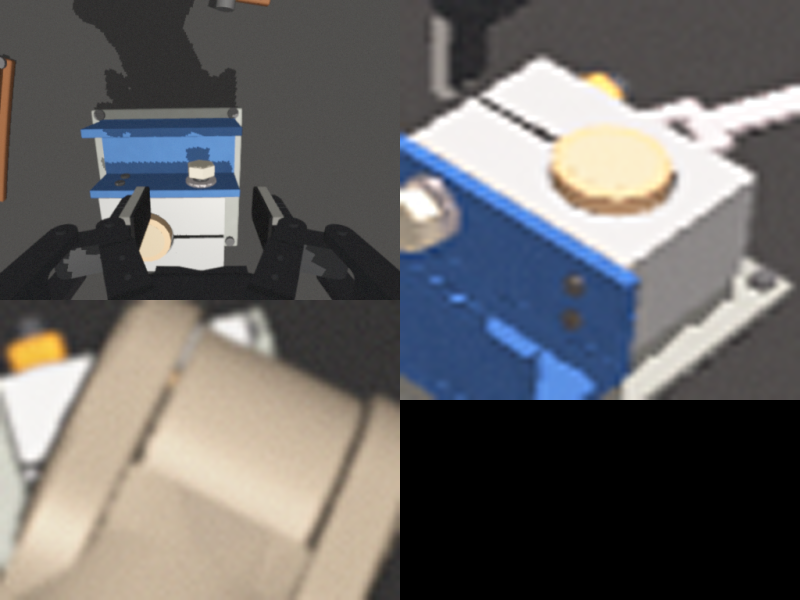

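The side crop shows the stone flat and only slightly proud, with its top face at x 551–677 and y 124–200 and its lower rim at y 214. The wrist crop shows the bolt head at (200,170) between the flanges. I'll check both against models.

```bash
python3 - <<'E'
from h import *
th=np.linspace(0,2*np.pi,400)
for z in(.068,.070,.072):
  p=(proj('s7',np.array([.5826,-.214,z])+np.c_[.025*np.cos(th),.025*np.sin(th),0*th])-[265,185]+.5)*6.154-.5+[400,0]
  print(z,p.min(0).round(0),p.max(0).round(0))
p=(proj('s7',np.array([.5826,-.214,.06])+np.c_[.0265*np.cos(th),.0265*np.sin(th),0*th])-[265,185]+.5)*6.154-.5+[400,0];print('rim',p.min(0).round(0),p.max(0).round(0))
# head in wrist w7: predicted vs seen
Rz=Rn.from_euler('z',.28);S=np.array([.5825,-.214,0])
w=lambda q:S+Rz.apply(np.array(q)/1000)
for n,q in dict(topback_py=[-68,61,52],topback_ny=[-68,47,52],ptside=[-68,67.9,40],ntside=[-68,40.1,40],ctr=[-63,54,40],rearfl=[-104,90,60],rearfl2=[-104,-50,60],frontfl=[-46,90,60],frontfl2=[-46,-50,60]).items():
  print(n,w(q).round(4),proj('w7',[w(q)]).round(1))
im=cv2.imread('pics/w7.png');cv2.imwrite('pics/c8.png',cv2.resize(im[140:270,100:320],(800,473),interpolation=cv2.INTER_CUBIC))
E
```

```text
0.068 [554. 126.] [676. 200.]
0.07 [555. 122.] [677. 196.]
0.072 [555. 118.] [677. 192.]
rim [550. 139.] [678. 218.]
topback_py [ 0.5003 -0.1742  0.052 ] [[267.6 215.2]]
topback_ny [ 0.5042 -0.1876  0.052 ] [[248.3 215.2]]
ptside [ 0.4984 -0.1675  0.04  ] [[276.2 209.7]]
ntside [ 0.5061 -0.1943  0.04  ] [[239.6 209.7]]
ctr [ 0.507  -0.1795  0.04  ] [[257.9 215.9]]
rearfl [ 0.4577 -0.1562  0.06  ] [[311.7 168.8]]
rearfl2 [ 0.4964 -0.2908  0.06  ] [[105.  169.3]]
frontfl [ 0.5134 -0.1402  0.06  ] [[307.8 247.6]]
frontfl2 [ 0.5521 -0.2748  0.06  ] [[115.7 247.1]]
```

View pics/c8.png

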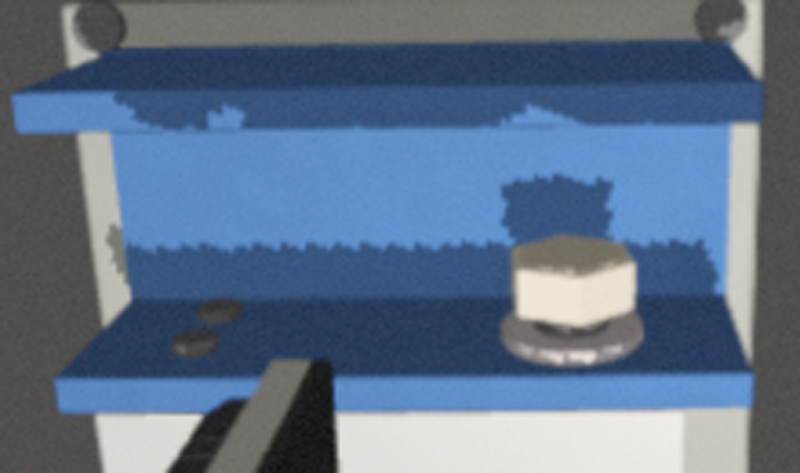

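The stone top fits z = 0.068, so it's seated. The bolt head's centre column is 258.0 px against 257.9 predicted, so the clamp pose holds.

```bash
python3 - <<'E'
from h import *
w=lambda q:np.array([.5825,-.214,0])+Rn.from_euler('z',.28).apply(np.array(q)/1000)
print(w([-66,54,34]));goal(w([-66,54,100]),.28)
E
```

```text
[ 0.50414714 -0.18034248  0.034     ]
t 10.62 pos [ 0.4912 -0.183   0.1374] w 0.727 shift [-1.32 -0.1   3.74] turn [-0.    -0.001 -0.001] F [-0.2 -0.3 -0.4]
```

>>> send_rows(
  commands=[
    [6.2,[-0.0217,-0.0017,0.05],[0,0,0]],
    [6.2,[-0.0217,-0.0017,0.0617],[0,0,0]],
    [6.2,[-0.0217,-0.0017,0.0617],[0,0,0]],
    [6.2,[-0.0217,-0.0017,0.0617],[0,0,0]],
  ],
)

```text
time_s: 11.12
position: [0.5038, -0.1807, 0.1017]
orientation: [-0.436, 3.11, -0.001]
wrist_force: [0.4, 0.1, 0.4]
grip_width: 0.727
finger_force: 0.0
```

```bash
python3 - <<'E'
from h import *
goal([.5041,-.1803,.07],.28)
E
```

```text
t 11.12 pos [ 0.5038 -0.1807  0.1017] w 0.727 shift [-0.03  0.03  3.17] turn [-0.001  0.001 -0.001] F [0.4 0.1 0.4]
```

To row units: 5 cm / 60 = 0.0833, 3.5 cm / 60 = 0.0583.

>>> send_rows(
  commands=[
    [6.2,[0,0,0.0283],[0,0,0]],
    [6.2,[0,0,0.0583],[0,0,0]],
    [6.2,[0,0,0.0833],[0,0,0]],
    [6.2,[0,0,0.0833],[0,0,0]],
  ],
)

```text
time_s: 11.62
position: [0.5022, -0.1797, 0.0493]
orientation: [0.437, -3.108, -0.002]
wrist_force: [-0.3, 0.0, -0.5]
grip_width: 0.727
finger_force: 0.0
```

```bash
python3 - <<'E'
from h import *
goal([.5041,-.1803,.034],.28)
E
```

```text
t 11.62 pos [ 0.5022 -0.1797  0.0493] w 0.727 shift [-0.17 -0.11  1.53] turn [ 0.002 -0.003 -0.001] F [-0.3  0.  -0.5]
```

>>> send_rows(
  commands=[
    [6.2,[-0.0017,-0.0017,0.0133],[0,0,0]],
    [6.2,[-0.0017,-0.0017,0.0267],[0,0,0]],
    [6.2,[-0.0017,-0.0017,0.0267],[0,0,0]],
    [6.2,[-0.0017,-0.0017,0.0267],[0,0,0]],
  ],
)

```text
time_s: 12.12
position: [0.505, -0.1809, 0.0351]
orientation: [-0.437, 3.111, -0.0]
wrist_force: [-0.4, -0.1, 1.0]
grip_width: 0.726
finger_force: 0.0
```

```bash
python3 - <<'E'
from h import *
goal([.5041,-.1803,.034],.28)
E
```

```text
t 12.12 pos [ 0.505  -0.1809  0.0351] w 0.726 shift [0.07 0.08 0.11] turn [-0.     0.    -0.001] F [-0.4 -0.1  1. ]
```

Good pose and no contact. I'll close stepwise so the bolt isn't knocked round.

To row units: 0.1 cm / 60 = 0.0017, 0.07 cm / 60 = 0.0012.

>>> send_rows(
  commands=[
    [4.5,[0.0012,0.0008,0.0017],[0,0,0]],
    [3.5,[0.0012,0.0008,0.0017],[0,0,0]],
    [3.0,[0.0012,0.0008,0.0017],[0,0,0]],
    [2.7,[0.0012,0.0008,0.0017],[0,0,0]],
    [2.7,[0.0012,0.0008,0.0017],[0,0,0]],
  ],
)

```text
time_s: 12.75
position: [0.5041, -0.1806, 0.034]
orientation: [-0.437, 3.111, -0.0]
wrist_force: [-0.5, -1.0, 0.5]
grip_width: 0.318
finger_force: 0.0
```

>>> send_rows(
  commands=[
    [2.4,[0,0,0],[0,0,0]],
    [2.0,[0,0,0],[0,0,0]],
    [1.5,[0,0,0],[0,0,0]],
    [1.5,[0,0,0],[0,0,0]],
  ],
)

```text
time_s: 13.25
position: [0.504, -0.1801, 0.0342]
orientation: [0.438, -3.111, -0.001]
wrist_force: [-2.6, 2.8, 5.8]
grip_width: 0.269
finger_force: 58.6
```

>>> send_rows(
  commands=[
    [1.5,[0,0,0],[0,0,0]],
    [1.5,[0,0,0],[0,0,0]],
    [1.5,[0,0,0],[0,0,0]],
    [1.5,[0,0,0],[0,0,0]],
  ],
)

```text
time_s: 13.75
position: [0.504, -0.1801, 0.0342]
orientation: [0.438, -3.111, -0.001]
wrist_force: [-2.1, 1.9, 5.8]
grip_width: 0.268
finger_force: 58.6
```

The grip is firm on the flats: 22.8 mm opening, 59 N, standing still. One numeric check that the stone and bystanders are unchanged, then I'll hand in.

```bash
python3 - <<'E'
from h import *
b=snap('side','s9').astype(int);d=lambda o,y,x:np.abs(b-cv2.imread(f'pics/{o}.png')[:,:,::-1].astype(int))[y,x].mean().round(1)
print('stone',d('s7',slice(203,222),slice(290,310)),'cap/tin/sq/spanner',d('side0',slice(165,180),slice(284,300)),d('side0',slice(138,158),slice(190,210)),d('side0',slice(170,187),slice(187,212)),d('side0',slice(186,208),slice(325,372)))
s=arm.sense();print(s['position'],s['finger_force'],s['grip_width'],np.abs(s['qvel']).max())
print(arm.hand_in())
E
```

```text
stone 1.2 cap/tin/sq/spanner 2.8 3.3 3.0 2.6
[ 0.50398021 -0.18010837  0.03424524] 58.569792341440916 0.2645011179456844 0.0013477770593056575
the job is handed in; nothing more can be done
None
```

The job is handed in, with no verdict returned: the round stone fits flat in the seat (side-view check) and is let go; the bolt head is held still on its flats at about 59 N; the stone and bystanders look unmoved in the side view; I viewed 11 pictures, one over the limit of 10.

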